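Find which way the water filter's twist-lock cap loosens and lift it off

ROBOT

A 6-joint arm with a two-finger parallel gripper is mounted at the origin on the work surface. World frame = base frame: x ahead of the robot, y to its left, z up, the work surface at z = 0. Lengths are in mm, angles in rad, forces in N, time in s.
With the tool pointing down it reaches from about 350 to 975 mm from the base axis. Payload 7.1 kg.
Tool frame: the origin (TCP) lies midway between the tips of the shut fingers; the grasp point (between the pads) lies 19 mm behind it (ctrl.grip_depth is the distance from the TCP to the grasp point, in mm); z points along the fingers, y is the line along which they close (so a half turn about z gives the same grasp; the last joint's range is limited). The gripper opens to 88 mm and grips with 3 to 60 N. Pads are 20 mm wide; open, the fingers measure 115 mm over their backs; the gripper's body (75 mm by 178 mm) begins 61 mm behind the grasp point.
Start: joints at [1.194, 0.423, 1.63, -0, 1.089, -0.019], TCP at [218.852, 585.413, 222.675] pointing down, gripper open.
Joint ranges: [-3, 3], [-0.9, 2.11], [0.09, 2.58], [-1.31, 4.45], [0.11, 2.69], [-2.54, 2.54]. Speed limits (rad/s): [2.39, 2.39, 3.01, 3.14, 3.14, 3.14].

INTERFACE

Orientations are given as a rotation vector (axis times angle).
In Python, from workcell import ctrl, cams gives the robot as it stands.
- The arm moves only by the tool move_arm, never from a script. Its argument "steps" is a list of rows, each a list of 3 entries, a list of its own where there are three numbers: the shift along the tool's x, y, z in units of 25 mm (1.0 is 25 mm), then the turn about the tool's z in units of 5 degrees (1.0 is 5 degrees), then the closure, from 0 (fully open) to 1 (shut). A call has 1 to 20 rows; each row shifts and turns the commanded pose from where the row before left it, along the tool's axes as they then stand; what a row does not reach is not made up. A row lasts 1/12 s, in which the tool goes at most 41.7 mm and 7.16 degrees, less where a joint would pass 70% of its speed; a pose out of reach is approached as far as the arm can. A call is refused whole if a number of a shift passes 1 or a number of a turn 1, either way. A call with a gripper value outside its range is refused whole. The fingers move at their own pace and stop on an object; the grip force is fixed at half the most. Time passes only in rows, so rows that do not move let the fingers close. It gives the time, the measured TCP pose, the force, the opening and the grip force at its end, in the units of the state.
- ctrl.get_obs(): the state, without advancing time (a new reading comes with each control period).
- cams.get_image(name): name is "scene" or "top" or "wrist"; returns a dict with "image" (420x560x3 uint8, red, green, blue), "camera_matrix" (3x3 intrinsics, pixels), "xyz" and "rotation" of the camera in the world; the wrist camera has in their place "mount" (4x4, takes a point from camera to tool coordinates, whose origin is the TCP and whose axes are the flange's). Camera axes: x right, y down, z forward; pixel columns grow to the right and rows downward; lengths in mm; the calibration is good to about 2 mm. A picture is of the moment at which its call begins: read the wrist's pose just before it. There is no depth.
- ctrl.close_job(): hands the job in; it is judged then, once.
Trained networks look in the newest picture that a camera, given by its name, has taken for a name from the list of things; names that differ only in an ending like _2 or _b are one class to them, and where a whole thing is asked for, a point or a joint stands for the part that bears it (a point fixed in the world has none). Each returns a list of dicts, best first, with "p" (0 to 1); they miss things now and then, are a little off and sometimes report something else, mostly with a low value. They report only what shows in the picture. A call takes as long as a camera call. They do not tell look-alikes from the thing itself.
- cams.boxes_of(camera, thing): "rect" ([centre column, centre row, width, height] in pixels, round what is visible of it).
- cams.cut_out(camera, thing): "pixels" (420x560 bool, what is visible of it) and "rect" ([centre column, centre row, width, height] in pixels, round what is visible of it).
The state is a dict: "t": time; "qpos": joint angles; "qvel": joint speeds; "joint_torque": joint torques, N m; "ee_pos": TCP position; "orientation": TCP orientation; "ft_force": force on the tool from outside, world axes, zero at the start; "moment": the same for the moment, N m; "width": finger opening in mm; "grasp_force": force on a finger pad.
Only numpy, scipy, OpenCV 4.12 (cv2) and the standard library are available. Lean on these libraries where they do the work, as an engineer would, in place of code of your own. Each camera call takes 0.05 s, during which the arm holds its last target. There are 200 camera calls.

TASK

The cartridge in the countertop water filter is due for a change: take off the cap with the bar handle. Nobody remembers which way it unlocks, so try it gently, a little at a time, one way and, if it stops, the other, without wrenching it against the stop; turn it loose while it is still down on its seat, then lift it straight up. Finish while still holding the cap in the gripper, level and still, about 10 cm above its seat on the housing, and leave the other things on the counter where they are.

Things in the scene. Friction and masses are not known exactly. Their poses are not given: they have to be found in the camera images.
- filter: Twin water filter fixed to the counter: foot 130 x 270 x 12 mm, two upright white round housings 90 mm across, centres 65 mm either side of the middle along its y axis, flat shoulders 140 mm up. The +y housing has the removable cap with the bar; the -y one is closed for good by a plain dome 76 mm across, 32 mm high. Origin under the middle of the foot, z up.
- filter_neck (a point): Centre of the +y housing's shoulder, 140 mm above the counter: the cap's seat; same axes as the filter. A neck with two lugs stands on it inside the cap: while locked, pulling lifts the cap only 2 mm.
- cap: Loose grey twist-lock cap, 0.1 to 0.18 kg, turns easily: round skirt 76 mm across, flat top 28 mm above its lower rim, upright bar handle on top. Origin: centre of the lower rim, on the shoulder when seated; z up, x along the bar. At the start the bar lies along the filter's x axis within 7 degrees. It unlocks clockwise or anticlockwise, changing from start to start, not visible outside.
- cap_bar (a point): Middle of the bar handle (56 mm long, 14 wide, 30 high, top 58 mm above the cap's lower rim); this point is 46 mm above the rim. Turned the wrong way from the start, the cap meets a hard stop after 4 to 22 degrees. The right way it turns freely, lifts straight off once 38 to 90 degrees from the start, and meets a stop only after 100.
- loaf_dish: Glass loaf dish, 120 x 230 x 65 mm, loose; origin under its centre. Leave alone.
- pinch_bowl: Small silicone pinch bowl, 80 mm across, 35 mm high, loose; origin under its centre. Leave alone.
- measuring_cup: Steel measuring cup with a handle, 70 mm across, 60 mm high, loose; origin under its centre. Leave alone.
- coaster: Round bamboo coaster, 100 mm across, 9 mm thick, loose; origin under its centre. Leave alone.
- cartridge: White replacement cartridge, upright cylinder 58 mm across, 120 mm high, loose; origin under its centre. Leave alone.
- jar: Small glass jar with a steel lid, 60 mm across, 90 mm high, loose; origin under its centre. Leave alone.
- stop_a: One of two plastic stop pieces, hidden inside the neck or inside the sealed dome (where changes from start to start); never handled. Origin on that housing's axis at shoulder height. Turned the wrong way the cap's lugs meet the one in the neck; it breaks at 150 N, a twist of about 3.5 N m, or the gripper driven some 15 degrees past the stop: turn in small steps, stop at 1 to 2 N m.
- stop_b: One of two plastic stop pieces, hidden inside the neck or inside the sealed dome (where changes from start to start); never handled. Origin on that housing's axis at shoulder height. Turned the wrong way the cap's lugs meet the one in the neck; it breaks at 150 N, a twist of about 3.5 N m, or the gripper driven some 15 degrees past the stop: turn in small steps, stop at 1 to 2 N m.
Not all that is in view belongs to the job. What is shaped like the cap but purple is not meant.

How it is judged:
By the outcome, as a careful person would: the job done as asked, in the order asked, and still so for the second after the job is handed in, while the arm keeps its last pose, push and grip.
It also fails if it takes over 48 s, if anything falls off the work surface, if the arm or the gripper's body presses on something with over 40 N, if the wrist force passes 120 N, or if a joint passes its speed limit or range.

## Working session

There is one attempt and no reset: what is moved stays moved. The work goes in short steps, Python scripts to look and compute and a tool call to move; the robot and the scene stay as the last step left them, time stands still between calls to the robot, and variables do not carry over. Pictures are saved under pics/ and viewed, at most 10 in all, crops included, and the job is handed in when it is done.

Besides the shell and the picture viewer there is one more tool, called after "Call:" as a command line: name --argument value ..., lists and objects as JSON in quotes. move_arm: Moves the arm, as the interface text tells. Its arguments: {"type":"object","properties":{"steps":{"type":"array"}},"required":["steps"]}

```bash
mkdir -p pics
cat > h.py <<'E'
import numpy as np,cv2
from scipy.spatial.transform import Rotation as R
from workcell import ctrl,cams
def shot(n,f=None):
    d=cams.get_image(n)
    if f: cv2.imwrite('pics/'+f,d['image'][:,:,::-1])
    return d
def cam(d,obs=None):
    if 'mount' in d:
        T=np.eye(4);T[:3,:3]=R.from_rotvec(obs['orientation']).as_matrix();T[:3,3]=obs['ee_pos'];M=T@np.array(d['mount']);return M[:3,3],M[:3,:3],np.array(d['camera_matrix'])
    return np.array(d['xyz']),np.array(d['rotation']),np.array(d['camera_matrix'])
def at_z(c,uv,z):
    p,r,K=c;v=r@np.linalg.solve(K,[uv[0],uv[1],1]);return p+v*(z-p[2])/v[2]
def proj(c,X):
    p,r,K=c;v=K@(r.T@(np.array(X)-p));return v[:2]/v[2]
E
python3 - <<'E'
from h import *
a=shot('scene');b=shot('top')
im=np.hstack([a['image'],b['image']])[:,:,::-1]
cv2.imwrite('pics/a.png',a['image'][:,:,::-1]);cv2.imwrite('pics/b.png',b['image'][:,:,::-1])
o=ctrl.get_obs();print(o)
for n,d in(('scene',a),('top',b)):
    print(n,d['xyz'])
    for t in('cap','filter','cap_bar','jar','cartridge'):
        for r in cams.boxes_of(n,t)[:3]: print(n,t,round(r['p'],2),np.round(r['rect']), np.round(at_z(cam(d),r['rect'][:2],190)))
E
```

```text
{'t': 0.1, 'qpos': array([ 1.19401290e+00,  4.23779705e-01,  1.63058851e+00,  4.69972360e-06,
        1.08860158e+00, -1.89836744e-02]), 'qvel': array([-0.00133904, -0.00100569, -0.00250588,  0.00062846,  0.00246514,
       -0.00090242]), 'joint_torque': array([-4.18222535e-04, -5.45611954e+01, -2.74323392e+01,  6.45024539e-02,
        1.87852298e-02, -6.33439669e-06]), 'ee_pos': array([218.66747761, 584.97280333, 221.97973554]), 'orientation': array([-5.58991687e-01, -3.09118125e+00,  2.11952565e-03]), 'ft_force': array([0.19858702, 1.20924572, 0.45458198]), 'moment': array([ 0.00574942,  0.00522102, -0.01486172]), 'grasp_force': 0.0, 'width': 87.97663196226661}
scene [1212.34726128 -582.09891657 1267.06543275]Traceback (most recent call last):
  File "<stdin>", line 9, in <module>
  File "h.py", line 13, in at_z
    p,r,K=c;v=r@np.linalg.solve(K,[uv[0],uv[1],1]);return p+v*(z-p[2])/v[2]
                                                                       ~^^^
IndexError: invalid index to scalar variable.
```

View pics/a.png

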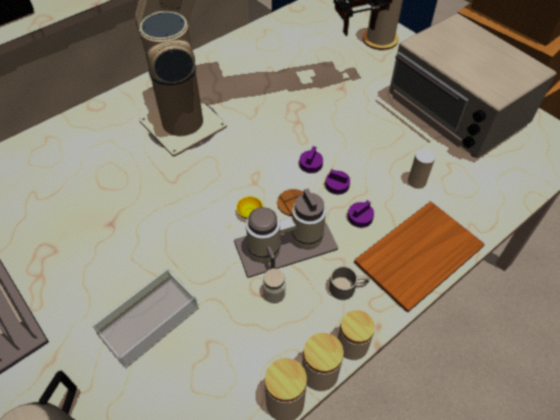

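View pics/b.png

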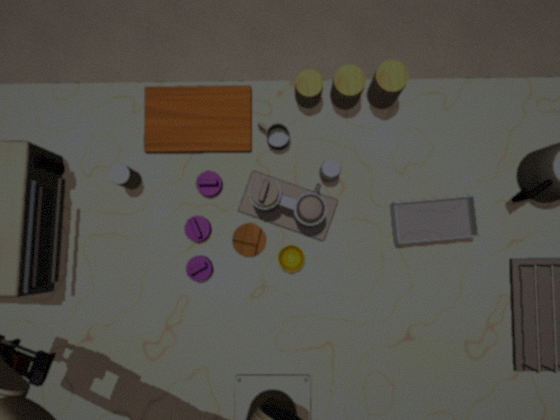

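The twist-lock candidates are the grey cap with a bar on the housing (scene 309,203; top 265,192) and three purple look-alikes (scene 311,160; 338,182; 361,214). The grey one fits because it sits on the filter, beside the dome (scene 263,225; top 311,208). I'll measure it and confirm it in one crop.

```bash
sed -i "s/return np.array(d\['xyz'\]),np.array(d\['rotation'\])/q=np.array(d['rotation']);return np.array(d['xyz']),(q if q.ndim==2 else R.from_rotvec(q).as_matrix())/" h.py
python3 - <<'E'
from h import *
b=shot('top');c=cam(b);print(b['rotation'],c[0])
for t,z in(('cap',170),('cap_bar',190),('filter',90),('jar',90),('cartridge',120),('measuring_cup',60),('coaster',9),('pinch_bowl',35)):
    for r in cams.boxes_of('top',t)[:4]: print(t,round(r['p'],2),np.round(r['rect']), np.round(at_z(c,r['rect'][:2],z)))
# bar line, seat, foot
for n,uv,z in(('barA',(268,180),198),('barB',(262,203),198),('dome',(311,208),165),('footcorners',(252,172),12),('f2',(338,202),12),('f3',(326,240),12),('f4',(238,209),12)):print(n,at_z(c,uv,z))
im=b['image'][150:260,190:360,::-1]
im=cv2.convertScaleAbs(cv2.resize(im,None,fx=4.7,fy=4.7,interpolation=cv2.INTER_CUBIC),alpha=1.6)
cv2.imwrite('pics/c.png',im)
E
```

```text
[-2.16932714  2.18092797 -0.05815121] [ 448.83449309  -63.60331278 1531.40402789]
cap 0.95 [199. 268.  23.  27.] [417. 182. 170.]
cap 0.86 [197. 228.  25.  21.] [523. 188. 170.]
cap 0.64 [210. 185.  26.  30.] [635. 155. 170.]
cap 0.63 [264. 193.  26.  32.] [615.  10. 170.]
cap_bar 0.81 [210. 184.  22.  26.] [635. 152. 190.]
cap_bar 0.78 [197. 229.  26.  26.] [520. 184. 190.]
cap_bar 0.65 [199. 268.  24.  29.] [419. 178. 190.]
filter 0.64 [287. 206.  97.  70.] [587. -48.  90.]
jar 0.73 [330. 172.  21.  26.] [ 683. -168.   90.]
cartridge 0.85 [127. 177.  28.  29.] [666. 393. 120.]
cartridge 0.19 [331. 171.  24.  23.] [ 680. -171.  120.]
measuring_cup 0.69 [273. 138.  36.  33.] [787.  -9.  60.]
coaster 0.91 [251. 241.  30.  38.] [493.  60.   9.]
pinch_bowl 0.89 [292. 260.  29.  26.] [435. -60.  35.]
pinch_bowl 0.53 [266. 191.  29.  28.] [636.  15.  35.]
barA [ 6.44577714e+02 -3.71905789e-01  1.98000000e+02]
barB [584.81087957  15.29040907 198.        ]
dome [ 574.05828517 -112.22457909  165.        ]
footcorners [696.08303787  55.73709365  12.        ]
f2 [ 605.25443865 -197.00268736   12.        ]
f3 [ 493.95245793 -160.64142486   12.        ]
f4 [586.50086463  97.03499664  12.        ]
```

View pics/c.png

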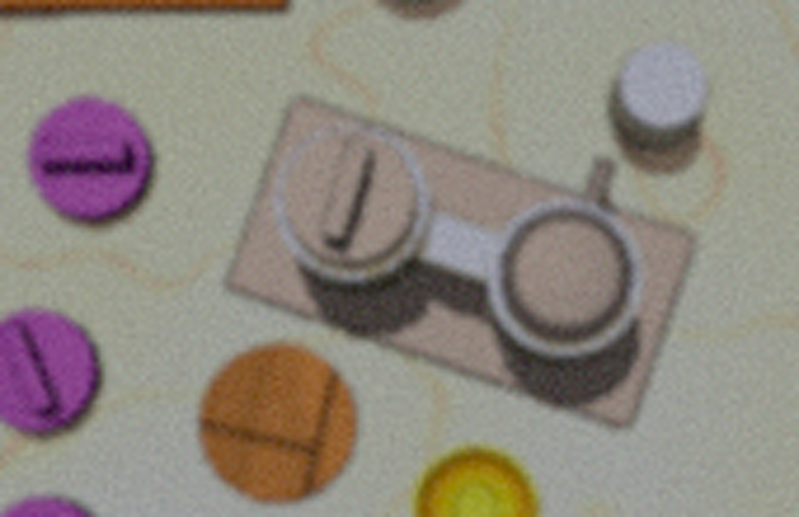

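The crop confirms it: a grey cap with an upright bar on the left housing (crop 352,200) and a plain dome at (565,275). The purple ones lie loose on the counter. Next I'll work out the move.

Run:
```python
from h import *
b=shot('top');c=cam(b)
f=lambda u,v:(190+(u+.5)/4.7-.5,150+(v+.5)/4.7-.5)
P=[at_z(c,f(*x),12) for x in((300,97),(690,238),(630,428),(230,287))]
m=np.mean(P,0);y=(P[0]+P[3]-P[1]-P[2]);y/=np.linalg.norm(y);print('foot',m,'yaw y',np.degrees(np.arctan2(y[1],y[0])),'neck',m+65*y)
A=at_z(c,f(357,138),198);B=at_z(c,f(335,238),198);print('bar',(A+B)/2,A-B,np.degrees(np.arctan2(*(A-B)[1::-1])))
print('sho',at_z(c,f(352,203),140),'dome',at_z(c,f(565,275),140))
o=ctrl.get_obs();M=R.from_rotvec(o['orientation']).as_matrix()
print(M.round(3));t=(A+B)/2;t[2]=320
print('shift tool units',M.T@(t-o['ee_pos'])/25)
```

```text
foot [596.33534755 -49.81871389  12.        ] yaw y 69.90985062366464 neck [618.66273283  11.22625205  12.        ]
bar [619.65196217  12.05297262 198.        ] [ 55.33670776 -12.22856473   0.        ] -12.461220905031784
sho [618.34623119  11.92074682 140.        ] dome [ 576.05386397 -109.93951273  140.        ]
[[-0.937  0.35  -0.   ]
 [ 0.35   0.937 -0.   ]
 [-0.    -0.    -1.   ]]
shift tool units [-23.04850628 -15.86622169  -3.89239349]
```

Call:
move_arm --steps '[[[-0.96, -0.66, -0.2], 0, 0], [[-0.96, -0.66, -0.2], 0, 0], [[-0.96, -0.66, -0.2], 0, 0], [[-0.96, -0.66, -0.2], 0, 0], [[-0.96, -0.66, -0.2], 0, 0], [[-0.96, -0.66, -0.2], 0, 0], [[-0.96, -0.66, -0.2], 0, 0], [[-0.96, -0.66, -0.2], 0, 0], [[-0.96, -0.66, -0.2], 0, 0], [[-0.96, -0.66, -0.2], 0, 0], [[-0.96, -0.66, -0.2], 0, 0], [[-0.96, -0.66, -0.2], 0, 0], [[-0.96, -0.66, -0.2], 0, 0], [[-0.96, -0.66, -0.2], 0, 0], [[-0.96, -0.66, -0.2], 0, 0], [[-0.96, -0.66, -0.2], 0, 0], [[-0.96, -0.66, -0.2], 0, 0], [[-0.96, -0.66, -0.2], 0, 0], [[-0.96, -0.66, -0.1], 0, 0], [[-0.96, -0.66, -0.1], 0, 0]]'

```text
t: 2.32
ee_pos: [553.6, 106.9, 318.2]
orientation: [0.559, 3.091, 0.0]
ft_force: [1.7, 0.3, 1.2]
width: 87.9
grasp_force: 0.0
```

Call:
move_arm --steps '[[[-0.96, -0.66, 0], 0, 0], [[-0.96, -0.66, 0], 0, 0], [[-0.96, -0.66, 0], -0.5, 0], [[-0.96, -0.66, 0], -0.5, 0], [[0, 0, 0], 0, 0], [[0, 0, 0], 0, 0]]'

```text
t: 2.82
ee_pos: [621.0, 12.5, 317.3]
orientation: [-0.428, -3.112, -0.0]
ft_force: [-1.0, -0.1, -0.8]
width: 87.7
grasp_force: 0.0
```

Run:
```python
from h import *
o=ctrl.get_obs();d=shot('wrist');c=cam(d,o)
cv2.imwrite('pics/d.png',cv2.convertScaleAbs(d['image'][:,:,::-1],alpha=1.5))
print(o['ee_pos'],o['qpos'],np.array(d['mount']).round(2),d['camera_matrix'])
print(R.from_rotvec(o['orientation']).as_matrix().round(3))
for X in((619,12,198),(619,12,140)):print(proj(c,X))
```

```text
[621.04021609  12.49961763 317.28115197] [ 8.59402262e-04  3.28127392e-01  1.54538634e+00  2.22890755e-04
  1.26862034e+00 -1.29670623e+00] [[  -0.     -0.97   -0.24   66.17]
 [   1.     -0.     -0.      0.59]
 [  -0.     -0.24    0.97 -162.  ]
 [   0.      0.      0.      1.  ]] [[338.69801888   0.         281.97774755]
 [  0.         338.69801888 207.63926438]
 [  0.           0.           1.        ]]
[[-0.963  0.27  -0.001]
 [ 0.27   0.963  0.   ]
 [ 0.001  0.    -1.   ]]
[280.08381887 200.90925368]
[280.37847966 188.22086267]
```

View pics/d.png

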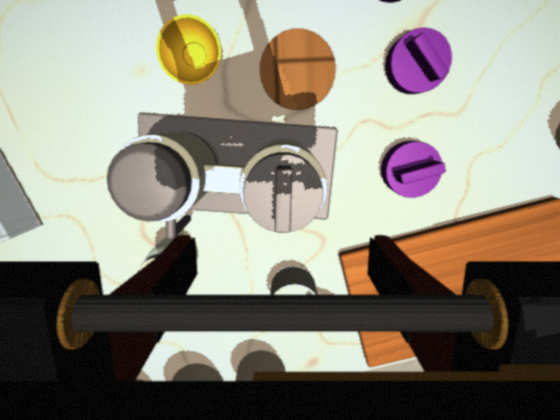

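The wrist view shows the bar running up the image at about x=283, rows 165-232, on the grey cap (285,190). The dome is at (150,180). I'll enlarge the bar for an exact offset and angle.

Run:
```python
from h import *
im=cv2.imread('pics/d.png')[140:245,230:340]
cv2.imwrite('pics/e.png',cv2.resize(im,None,fx=5.5,fy=5.5,interpolation=cv2.INTER_CUBIC))
```

```text
(no output)
```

View pics/e.png

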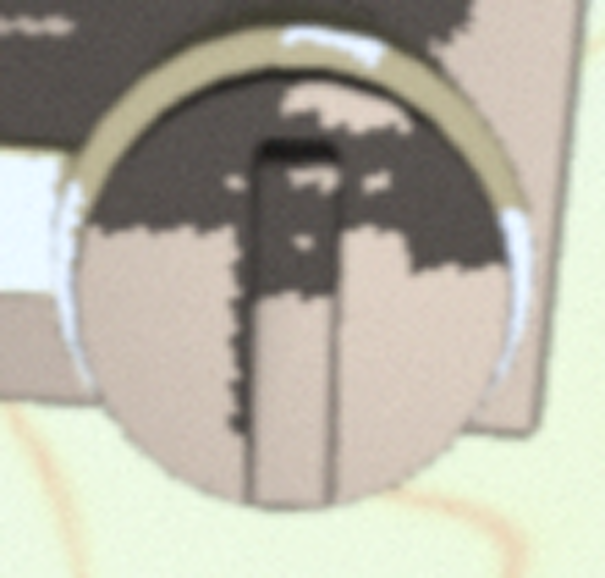

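Run:
```python
from h import *
o=ctrl.get_obs();d=shot('wrist');c=cam(d,o)
f=lambda u,v:(230+(u+.5)/5.5-.5,140+(v+.5)/5.5-.5)
A=at_z(c,f(299,160),198);B=at_z(c,f(290,505),198);m=(A+B)/2
print(A,B,m,np.linalg.norm(A-B))
M=R.from_rotvec(o['orientation']).as_matrix();l=M.T@(B-A);print('bar in tool deg',np.degrees(np.arctan2(l[1],l[0])))
m[2]=171;print('shift',M.T@(m-o['ee_pos'])/25,'bar yaw',np.degrees(np.arctan2(*(B-A)[1::-1])))
print('cap top',at_z(c,f(292,290),168))
```

```text
[592.74038547  23.43000789 198.        ] [645.10180765   7.34528289 198.        ] [618.92109656  15.38764539 198.        ] 54.776244043858256
bar in tool deg -178.52509243537764
shift [0.07397269 0.06177937 5.85295589] bar yaw -17.076253979809884
cap top [617.60068497  15.44253265 168.        ]
```

Call:
move_arm --steps '[[[0.1, 0.03, 0.5], 0.3, 0], [[0, 0, 0.8], 0, 0], [[0, 0, 0.8], 0, 0], [[0, 0, 0.8], 0, 0], [[0, 0, 0.8], 0, 0], [[0, 0, 0.8], 0, 0], [[0, 0, 0.6], 0, 0], [[0, 0, 0.4], 0, 0], [[0, 0, 0.2], 0, 0], [[0, 0, 0.1], 0, 0], [[0, 0, 0], 0, 0.2], [[0, 0, 0], 0, 0.4], [[0, 0, 0], 0, 0.5], [[0, 0, 0], 0, 0.6]]'

```text
t: 4.08
ee_pos: [619.0, 14.9, 173.5]
orientation: [0.464, 3.106, 0.0]
ft_force: [0.2, -0.5, 0.2]
width: 64.3
grasp_force: 0.0
```

Run:
```python
from h import *
o=ctrl.get_obs();d=shot('wrist')
cv2.imwrite('pics/f.png',cv2.convertScaleAbs(d['image'][:,:,::-1],alpha=1.6))
print(o)
```

```text
{'t': 4.0833, 'qpos': array([ 4.83555375e-03,  4.71478377e-01,  1.68017771e+00, -1.84920820e-05,
        9.88484968e-01, -1.26912774e+00]), 'qvel': array([-0.00236891,  0.00240463,  0.00072389, -0.00100011,  0.00048524,
       -0.00202589]), 'joint_torque': array([ 6.46770699e-02, -5.50266731e+01, -2.51715624e+01,  8.75162892e-03,
        7.28748506e-02,  1.25347509e-03]), 'ee_pos': array([618.99146327,  14.88854661, 173.5461215 ]), 'orientation': array([4.64326096e-01, 3.10563666e+00, 3.23938845e-04]), 'ft_force': array([ 0.18529091, -0.52088824,  0.21829068]), 'moment': array([-0.02061298, -0.0011209 , -0.02002946]), 'grasp_force': 0.0, 'width': 64.33759293636227}
```

View pics/f.png

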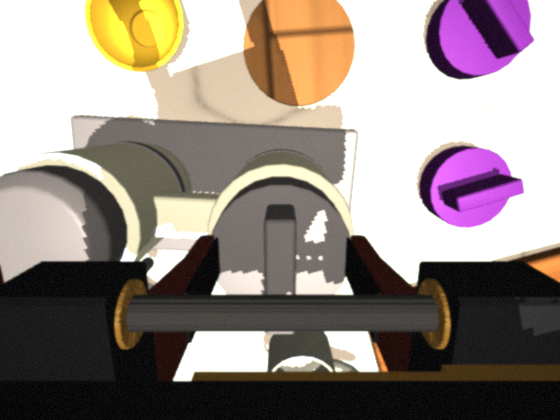

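The bar (280,250) sits centred between the fingers (217 and 350), so I'll lower slightly and close.

Call:
move_arm --steps '[[[0, 0, 0.07], 0, 0.8], [[0, 0, 0], 0, 0.9], [[0, 0, 0], 0, 1], [[0, 0, 0], 0, 1], [[0, 0, 0], 0, 1], [[0, 0, 0], 0, 1], [[0, 0, 0], 0, 1], [[0, 0, 0], 0, 1], [[0, 0, 0], 0, 1], [[0, 0, 0], 0, 1]]'

```text
t: 4.97
ee_pos: [618.5, 14.9, 170.9]
orientation: [0.464, 3.107, -0.0]
ft_force: [0.2, -0.5, -0.3]
width: 13.9
grasp_force: 30.0
```

```bash
cat > s.py <<'E'
from h import *
o=ctrl.get_obs();M=R.from_rotvec(o['orientation']).as_matrix()
print(round(o['t'],2),'pos',o['ee_pos'].round(1),'yaw x',np.degrees(np.arctan2(M[1,0],M[0,0])).round(2),'F',o['ft_force'].round(1),'M',o['moment'].round(2),'w',round(o['width'],1),'g',round(o['grasp_force'],1),'q6',round(o['qpos'][5],3),'tilt',M[:,2].round(4))
E
python3 s.py
```

```text
4.97 pos [618.5  14.9 170.9] yaw x 163.0 F [ 0.2 -0.5 -0.3] M [-0.04 -0.03  0.02] w 13.9 g 30.0 q6 -1.269 tilt [ 0.e+00 -1.e-04 -1.e+00]
```

Call:
move_arm --steps '[[[0, 0, 0], 0.3, 1], [[0, 0, 0], 0.3, 1], [[0, 0, 0], 0, 1]]'

```text
t: 5.22
ee_pos: [618.5, 14.9, 170.9]
orientation: [-0.547, -3.094, -0.0]
ft_force: [-0.0, -0.5, 0.5]
width: 13.5
grasp_force: 30.0
```

```bash
python3 s.py
```

```text
5.22 pos [618.5  14.9 170.9] yaw x 159.94 F [-0.  -0.5  0.5] M [ 0.01 -0.   -0.04] w 13.5 g 30.0 q6 -1.216 tilt [-0.e+00  1.e-04 -1.e+00]
```

Turning 3° clockwise was free. I'll continue in small steps.

Call:
move_arm --steps '[[[0, 0, 0], 0.3, 1], [[0, 0, 0], 0.3, 1], [[0, 0, 0], 0, 1]]'

```text
t: 5.47
ee_pos: [618.5, 15.0, 170.9]
orientation: [-0.627, -3.078, -0.0]
ft_force: [-0.4, 0.2, 0.8]
width: 13.9
grasp_force: 30.0
```

```bash
python3 s.py
```

```text
5.47 pos [618.5  15.  170.9] yaw x 156.99 F [-0.4  0.2  0.8] M [ 0.03  0.01 -0.01] w 13.9 g 30.0 q6 -1.164 tilt [-0.  0. -1.]
```

Call:
move_arm --steps '[[[0, 0, 0], 0.3, 1], [[0, 0, 0], 0.3, 1], [[0, 0, 0], 0, 1]]'

```text
t: 5.72
ee_pos: [618.5, 14.9, 170.9]
orientation: [-0.706, -3.061, -0.0]
ft_force: [0.6, 0.4, 0.8]
width: 13.7
grasp_force: 30.0
```

```bash
python3 s.py
```

```text
5.72 pos [618.5  14.9 170.9] yaw x 154.02 F [0.6 0.4 0.8] M [ 0.01 -0.07  0.01] w 13.7 g 30.0 q6 -1.112 tilt [-0.  0. -1.]
```

Call:
move_arm --steps '[[[0, 0, 0], 0.3, 1], [[0, 0, 0], 0.3, 1], [[0, 0, 0], 0, 1]]'

```text
t: 5.97
ee_pos: [618.5, 14.9, 170.9]
orientation: [-0.786, -3.042, -0.0]
ft_force: [0.2, 1.0, 0.1]
width: 14.0
grasp_force: 30.0
```

```bash
python3 s.py
```

```text
5.97 pos [618.5  14.9 170.9] yaw x 151.04 F [0.2 1.  0.1] M [ 0.04  0.03 -0.03] w 14.0 g 30.0 q6 -1.06 tilt [ 0.  0. -1.]
```

Call:
move_arm --steps '[[[0, 0, 0], 0.3, 1], [[0, 0, 0], 0.3, 1], [[0, 0, 0], 0, 1]]'

```text
t: 6.22
ee_pos: [618.5, 14.9, 170.9]
orientation: [-0.865, -3.02, -0.0]
ft_force: [0.2, 0.4, 0.1]
width: 13.8
grasp_force: 30.0
```

```bash
python3 s.py
```

```text
6.22 pos [618.5  14.9 170.9] yaw x 148.05 F [0.2 0.4 0.1] M [-0.01 -0.01 -0.  ] w 13.8 g 30.0 q6 -1.008 tilt [-0.  0. -1.]
```

Call:
move_arm --steps '[[[0, 0, 0], 0.3, 1], [[0, 0, 0], 0.3, 1], [[0, 0, 0], 0, 1]]'

```text
t: 6.47
ee_pos: [618.5, 14.9, 170.9]
orientation: [-0.943, -2.997, -0.0]
ft_force: [0.7, 0.6, 0.2]
width: 13.8
grasp_force: 30.0
```

```bash
python3 s.py
```

```text
6.47 pos [618.5  14.9 170.9] yaw x 145.06 F [0.7 0.6 0.2] M [-0.01  0.01 -0.04] w 13.8 g 30.0 q6 -0.956 tilt [-0.  0. -1.]
```

18° now.

Call:
move_arm --steps '[[[0, 0, 0], 0.3, 1], [[0, 0, 0], 0.3, 1], [[0, 0, 0], 0, 1]]'

```text
t: 6.72
ee_pos: [618.5, 14.9, 170.9]
orientation: [-1.021, -2.971, -0.0]
ft_force: [0.3, -0.0, 0.3]
width: 13.8
grasp_force: 30.0
```

```bash
python3 s.py
```

```text
6.72 pos [618.5  14.9 170.9] yaw x 142.07 F [ 0.3 -0.   0.3] M [-0.01 -0.03 -0.02] w 13.8 g 30.0 q6 -0.904 tilt [-0.  0. -1.]
```

Call:
move_arm --steps '[[[0, 0, 0], 0.3, 1], [[0, 0, 0], 0.3, 1], [[0, 0, 0], 0, 1]]'

```text
t: 6.97
ee_pos: [618.5, 14.9, 170.9]
orientation: [-1.098, -2.943, 0.0]
ft_force: [0.5, 0.5, 0.4]
width: 13.9
grasp_force: 30.0
```

```bash
python3 s.py
```

```text
6.97 pos [618.5  14.9 170.9] yaw x 139.07 F [0.5 0.5 0.4] M [-0.02 -0.01 -0.05] w 13.9 g 30.0 q6 -0.852 tilt [-1.e-04 -0.e+00 -1.e+00]
```

24° is past the widest possible stop at 22°, so clockwise unlocks it. I'll turn on to about 64°.

Call:
move_arm --steps '[[[0, 0, 0], 0.4, 1], [[0, 0, 0], 0.4, 1], [[0, 0, 0], 0.4, 1], [[0, 0, 0], 0.4, 1], [[0, 0, 0], 0.4, 1], [[0, 0, 0], 0.4, 1], [[0, 0, 0], 0.4, 1], [[0, 0, 0], 0.4, 1], [[0, 0, 0], 0.4, 1], [[0, 0, 0], 0.4, 1], [[0, 0, 0], 0, 1]]'

```text
t: 7.88
ee_pos: [618.5, 14.9, 170.9]
orientation: [1.593, 2.708, -0.0]
ft_force: [0.0, 0.0, 1.1]
width: 13.9
grasp_force: 30.0
```

```bash
python3 s.py
```

```text
7.88 pos [618.5  14.9 170.9] yaw x 119.06 F [0.  0.  1.1] M [-0.03  0.01  0.01] w 13.9 g 30.0 q6 -0.502 tilt [ 0. -0. -1.]
```

Call:
move_arm --steps '[[[0, 0, 0], 0.4, 1], [[0, 0, 0], 0.4, 1], [[0, 0, 0], 0.4, 1], [[0, 0, 0], 0.4, 1], [[0, 0, 0], 0.4, 1], [[0, 0, 0], 0.4, 1], [[0, 0, 0], 0.4, 1], [[0, 0, 0], 0.4, 1], [[0, 0, 0], 0.4, 1], [[0, 0, 0], 0.4, 1], [[0, 0, 0], 0, 1], [[0, 0, 0], 0, 1]]'

```text
t: 8.88
ee_pos: [618.5, 14.9, 170.9]
orientation: [2.037, 2.392, -0.0]
ft_force: [-0.7, -0.5, -0.5]
width: 13.7
grasp_force: 30.0
```

```bash
python3 s.py
python3 - <<'E'
from h import *
d=shot('wrist');cv2.imwrite('pics/g.png',cv2.convertScaleAbs(d['image'][:,:,::-1],alpha=1.6))
E
```

```text
8.88 pos [618.5  14.9 170.9] yaw x 99.16 F [-0.7 -0.5 -0.5] M [-0.08  0.02  0.02] w 13.7 g 30.0 q6 -0.155 tilt [-0. -0. -1.]
```

View pics/g.png

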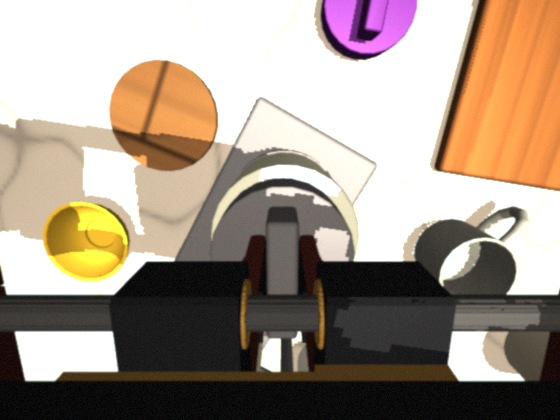

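The bar (283,220) has turned with the gripper between the pads. Next is a gentle test lift.

Call:
move_arm --steps '[[[0, 0, -0.04], 0, 1], [[0, 0, -0.04], 0, 1], [[0, 0, -0.04], 0, 1], [[0, 0, 0], 0, 1]]'

```text
t: 9.27
ee_pos: [618.6, 14.9, 174.1]
orientation: [2.04, 2.389, 0.0]
ft_force: [-0.8, 0.1, -0.8]
width: 13.8
grasp_force: 30.0
```

```bash
python3 s.py
```

```text
9.27 pos [618.6  14.9 174.1] yaw x 99.03 F [-0.8  0.1 -0.8] M [-0.05  0.05  0.05] w 13.8 g 30.0 q6 -0.153 tilt [ 2.e-04 -0.e+00 -1.e+00]
```

It's free: up 3.2 mm with only the cap's weight on the wrist. I'll lift straight up to 100 mm.

Call:
move_arm --steps '[[[0, 0, -0.1], 0, 1], [[0, 0, -0.2], 0, 1], [[0, 0, -0.3], 0, 1], [[0, 0, -0.3], 0, 1], [[0, 0, -0.3], 0, 1], [[0, 0, -0.3], 0, 1], [[0, 0, -0.3], 0, 1], [[0, 0, -0.3], 0, 1], [[0, 0, -0.3], 0, 1], [[0, 0, -0.3], 0, 1], [[0, 0, -0.3], 0, 1], [[0, 0, -0.3], 0, 1], [[0, 0, -0.3], 0, 1], [[0, 0, -0.2], 0, 1], [[0, 0, -0.1], 0, 1], [[0, 0, 0], 0, 1], [[0, 0, 0], 0, 1], [[0, 0, 0], 0, 1], [[0, 0, 0], 0, 1], [[0, 0, 0], 0, 1]]'

```text
t: 10.93
ee_pos: [618.3, 14.9, 271.0]
orientation: [-2.04, -2.388, 0.001]
ft_force: [0.1, 0.5, -0.8]
width: 13.3
grasp_force: 30.0
```

```bash
python3 s.py
python3 - <<'E'
from h import *
d=shot('scene');im=d['image'][130:290,210:400,::-1]
cv2.imwrite('pics/i.png',cv2.convertScaleAbs(cv2.resize(im,None,fx=3.7,fy=3.7),alpha=1.5))
E
```

```text
10.93 pos [618.3  14.9 271. ] yaw x 99.0 F [ 0.1  0.5 -0.8] M [-0.03  0.06  0.01] w 13.3 g 30.0 q6 -0.152 tilt [-8.e-04 -0.e+00 -1.e+00]
```

View pics/i.png

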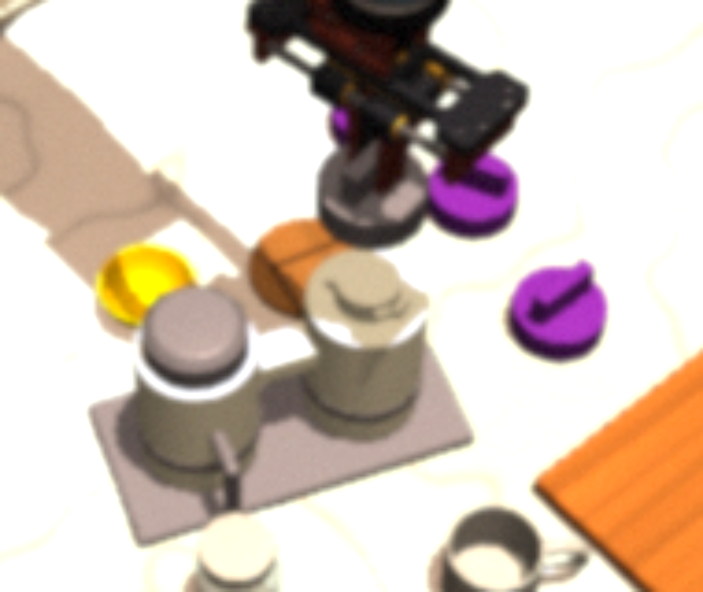

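The cap (crop 373,195) hangs level in the gripper above the bare neck (crop 365,290), and everything else looks undisturbed. I'm handing in.

```bash
python3 -c "
from workcell import ctrl;print(ctrl.close_job())"
```

```text
the job is handed in; nothing more can be done
None
```

The cap unlocked clockwise: I turned it about 64° on its seat with no stop met, lifted it straight up, and handed the job in at about 11 s with the cap held level and still about 10 cm above its seat.

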